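# Secure a wire spool on its spindle with the sprung keeper clip

## Task

Slide the copper-wire spool along the spindle of the stand until it is home against the upright plate, so that the groove behind it is clear. Then take the keeper clip that stands on the bench and push it straight down over the groove until its sprung arms snap round the spindle and it sits fully home, and let go. The stand's height is set by hand and it gives on its rubber buffers, so find the spindle by feel and push until the clip snaps and seats, but do not overload the buffers, and leave the jar, the loupe and the brass spool where they are.

Things in the scene. Friction and masses are not known exactly. Their poses are not given: they have to be found in the camera images.
- stand: Foot of the wire-spool stand, steel, 92 x 136 x 6 mm (y = -38 to 98 mm), screwed down. On it, on studs and buffers, an aluminium frame: plate 53 mm below the spindle's axis, and an upright plate (52 wide, 8 thick, top 26 mm above the axis) carrying a level steel spindle. Origin on the bench below the spindle at the upright; z up, y along the spindle to its free end (robot's left), x across.
- frame (a joint): Sinking of frame and spindle on the rubber buffers in m: 0 unloaded, negative pressed down, about 0.33 mm per newton; it comes back when let go. Beyond -0.0075 (a steady push of about 23 N) the buffers are overloaded, which counts as damage; stops at -0.010. The frame's height on its studs is set by hand: the spindle's axis is 89 to 111 mm above the bench, not measured, to be felt.
- spool (a joint): Place along the spindle of the copper-wire spool (grey flanges, 48 mm diameter, 36 mm wide, centred 2 mm below the spindle's axis): gap in m between its near flange and the upright plate, 0 = home. It starts at 0.018 to 0.032, covering the groove, and slides at about 1 N. The spindle is 88 mm long and 26 mm thick; its one groove, 22 mm thick, lies 42 to 66 mm from the plate (centre 54 mm).
- clip: Keeper clip standing on the bench on its two flared toes, 60 to 95 g: spring-steel C with two sprung arms under a black plastic grip tab. Origin on the C's axis, 16.5 mm above the bench at the start; z up the tab, y along the C's axis (to lie along the spindle, either way round), x across. 20 mm wide in y (2 mm play each side in the groove); toes 36 mm apart. Seated, it may turn about the spindle.
- clip_tab (a point): Where to grip the clip's tab, 36 mm above the clip's origin. The tab is 12 mm thick (clip's x; grip across this), 20 mm wide (y) and reaches from 20 to 51 mm above the origin. At its foot a shoulder 30 mm (x) by 20 mm (y), top 20 mm above the origin, on which fingertips may rest while pushing.
- clip_crown (a point): Inside top of the C, 11 mm above the clip's origin; it rests on the groove's top when seated. Pushed down over the groove, the arms' lips touch when the clip's origin is 15 mm above the spindle's axis, pass its widest point at 7 mm and seat at 0. The snap takes 12 to 17 N, then the force drops and rises again on seating. Off the groove the clip stops 2 mm high and does not hold.
- clip_arm_a (a joint): Opening of the clip's arm on its +x side in rad: 0 relaxed, about 0.13 as its lip passes the widest point, 0.01 to 0.04 seated in the groove.
- clip_arm_b (a joint): The same for the arm on the -x side.
- flux_jar: Bystander: amber jar with black cap, 56 mm diameter, 78 mm tall, standing on the bench; origin at the centre of its underside.
- brass_spool: Bystander: small spool of brass wire lying flat, 40 mm diameter, 24 mm tall; origin at the centre of its underside.
- loupe: Bystander: black watchmaker's loupe, 33 mm diameter, 31 mm tall; origin at the centre of its underside.
Not all that is in view belongs to the job. There is more than one size of the clip; the one meant has the size given above.

How it is judged:
By the outcome, as a careful person would: the job done as asked, in the order asked, and still so for the second after the job is handed in, with the robot touching nothing.
It also fails if it takes over 48 s, if anything falls off the work surface, if the arm or the gripper's body presses on something with over 40 N, if the wrist force passes 120 N, or if a joint passes its speed limit or range.

## Robot

A 6-joint arm with a two-finger parallel gripper is mounted at the origin on a cart in front of the work surface, level with it; the furniture and walls round the work are solid. World frame = base frame: x ahead of the robot, y to its left, z up, the work surface at z = 0. Lengths are in m, angles in rad, forces in N, time in s.
With the tool pointing down it reaches from about 0.275 to 0.975 m from the base axis. Payload 8.4 kg.
Tool frame: the origin (TCP) lies midway between the tips of the shut fingers; the grasp point (between the pads) lies ctrl.grasp_offset behind it (ctrl.grasp_offset is the distance from the TCP to the grasp point, in m); x points along the fingers, z is the direction in which the jaws open and shut, and the axes are right-handed (so a half turn about x gives the same grasp; the last joint's range is limited). The gripper opens to 92 mm and grips with 3 to 60 N. Pads are 20 mm wide; open, the fingers measure 128 mm over their backs; the gripper's body (75 mm by 189 mm) begins 69 mm behind the grasp point.
Start: joints at [1.23, 0.353, 1.633, -0, 1.155, -0.002], TCP at [0.208, 0.589, 0.215] pointing down, gripper open.
Joint ranges: [-2.63, 2.63], [-0.92, 2.1], [0.06, 2.66], [-1.3, 4.44], [0, 2.69], [-3.02, 3.02]. Speed limits (rad/s): [2.22, 2.22, 2.79, 3.14, 3.14, 3.14].

## Interface

Orientations are given as a unit quaternion [w, x, y, z].
In Python, from bench import ctrl, optics, ticket gives the robot as it stands.
- The arm moves only by the tool apply_moves, never from a script. Its argument "moves" is a list of rows, each an object of numbers: "dx", "dy", "dz": the shift along the tool's x, y, z in mm; "yaw": the turn about the tool's x in rad; "hand": the finger opening in mm, from 0 to 91.9. A call has 1 to 8 rows; each row is the pose to reach, as a shift and turn from the pose commanded when the call began, along the tool's axes at that moment; what a row does not reach only later rows make up. A row lasts 1/12 s, in which the tool goes at most 41.7 mm and 7.16 degrees, less where a joint would pass 70% of its speed; a pose out of reach is approached as far as the arm can. A call with a gripper value outside its range is refused whole. The fingers move at their own pace and stop on an object; "force" is the grip in N (left out, the last holds). Time passes only in rows, so rows that repeat a pose let the fingers close. It gives the time, the measured TCP pose, the force and the opening at its end, in the units of the state.
- ctrl.observe(): the state, without advancing time (a new reading comes with each control period).
- optics.read_camera(name): name is "side" or "top"; returns a dict with "img" (420x560x3 uint8, blue, green, red), "range_z" (420x560 float32, m along the optical axis (not along the pixel's ray), 0 where there is no reading), "camera_matrix" (3x3 intrinsics, pixels), "xyz" and "attitude" of the camera in the world. Camera axes: x right, y down, z forward; pixel columns grow to the right and rows downward; lengths in m; the calibration is good to about 2 mm. A picture is of the moment at which its call begins.
- ticket.job_done(): hands the job in, once; it reports no verdict.
The state is a dict: "time": time; "joint_pos": joint angles; "qvel": joint speeds; "effort": joint torques, N m; "eef_pos": TCP position; "ee_rot": TCP orientation; "ft_force": force on the tool from outside, world axes, zero at the start; "torque": the same for the moment, N m; "gripper_width": finger opening in m.
Only numpy, scipy, OpenCV 4.12 (cv2) and the standard library are available. Lean on these libraries where they do the work, as an engineer would, in place of code of your own. Each camera call takes 0.05 s, during which the arm holds its last target.

## Working session

There is one attempt and no reset: what is moved stays moved. The work goes in short steps, Python scripts to look and compute and a tool call to move; the robot and the scene stay as the last step left them, time stands still between calls to the robot, and variables do not carry over. Pictures are saved under pics/ and viewed, and the job is handed in when it is done.

Besides the shell and the picture viewer there is one more tool, called by a JSON object that holds its "name" and its "arguments", one argument or row to a line. apply_moves: Moves the arm, as the interface text tells. Its arguments: {"type":"object","properties":{"moves":{"type":"array","items":{"type":"object","properties":{"dx":{"type":"number"},"dy":{"type":"number"},"dz":{"type":"number"},"yaw":{"type":"number"},"hand":{"type":"number"}}}},"force":{"type":"number"}},"required":["moves"]}

```bash
mkdir -p pics
cat > h.py <<'E'
import numpy as np, cv2
from scipy.spatial.transform import Rotation as R
from bench import ctrl, optics, ticket
def cam(n,save=None):
    d=optics.read_camera(n)
    if save: cv2.imwrite('pics/'+save,d['img']); np.savez('pics/'+save+'.npz',**{k:np.asarray(v) for k,v in d.items()})
    return d
def rot(q): return R.from_quat([q[1],q[2],q[3],q[0]]).as_matrix()
def pts(d):
    K=np.asarray(d['camera_matrix']);z=d['range_z'];v,u=np.mgrid[:z.shape[0],:z.shape[1]]
    P=np.stack([(u-K[0,2])/K[0,0]*z,(v-K[1,2])/K[1,1]*z,z],-1)
    W=P@rot(d['attitude']).T+np.asarray(d['xyz']); W[z==0]=np.nan
    return W
def load(s): return dict(np.load('pics/'+s+'.npz'))
E
python3 - <<'E'
from h import *
s=ctrl.observe();print(s, ctrl.grasp_offset);print(rot(s['ee_rot']).round(3))
for n in('side','top'):
    d=cam(n,n+'0.png');print(n,d['xyz'],d['attitude'])
E
```

```text
{'time': 0.0, 'joint_pos': array([ 1.22956349e+00,  3.53651026e-01,  1.63415215e+00, -3.15335546e-05,
        1.15517553e+00, -2.40457024e-03]), 'qvel': array([ 0.00073855,  0.00137957, -0.00139018,  0.00028849,  0.00163262,
       -0.00117197]), 'effort': array([-3.07228293e-03, -5.93860960e+01, -3.34213543e+01,  6.94332551e-02,
        2.38611951e-02, -1.05214651e-04]), 'eef_pos': array([0.20758339, 0.58898813, 0.21385418]), 'ee_rot': array([ 0.57674678, -0.40883349,  0.57753635,  0.40825249]), 'ft_force': array([ 0.0278242 ,  0.46678928, -0.43567072]), 'torque': array([-0.04631188, -0.03356303, -0.02344303]), 'gripper_width': 0.0919203879377234} 0.0187
[[-0.    -0.943  0.332]
 [-0.001  0.332  0.943]
 [-1.    -0.    -0.001]]
side [ 0.18569083 -0.56457168  0.44484518] [-0.51920615  0.82533691 -0.18956805  0.11535994]
top [0.44507862 0.134971   1.1327341 ] [ 0.03649532 -0.70273274  0.71007217 -0.02514557]
```

View pics/side0.png

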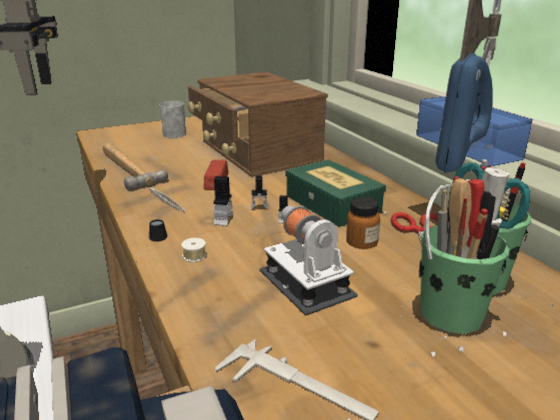

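View pics/top0.png

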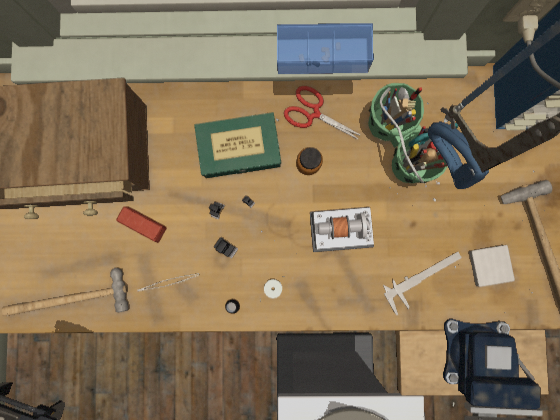

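The side view shows the stand at about (308,262) and three clips at about (222,200), (259,193) and (283,207). The top view shows the stand at (343,229) and the clips at (225,247), (215,209) and (248,201). Next I'll enlarge these and measure.

Run:
```python
from h import *
t=load('top0.png');s=load('side0.png')
a=cv2.resize(t['img'][180:270,190:290],None,fx=6,fy=6,interpolation=cv2.INTER_CUBIC)
b=cv2.resize(t['img'][195:265,295:385],None,fx=6,fy=6,interpolation=cv2.INTER_CUBIC)
c=cv2.resize(s['img'][160:310,190:370],None,fx=4,fy=4,interpolation=cv2.INTER_CUBIC)
cv2.imwrite('pics/a.png',a);cv2.imwrite('pics/b.png',b);cv2.imwrite('pics/c.png',c)
W=pts(t);S=pts(s)
for n,(u,v) in dict(c1=(225,247),c2=(215,209),c3=(248,201),spool=(341,227),jar=(310,160),brass=(273,288),loupe=(232,306),table=(300,270)).items(): print(n,W[v,u].round(4))
def comp(D,lo,box,name):
    m=(D[...,2]>lo)
    x0,x1,y0,y1=box
    m&=(D[...,0]>x0)&(D[...,0]<x1)&(D[...,1]>y0)&(D[...,1]<y1)
    n,l,st,ce=cv2.connectedComponentsWithStats(m.astype('uint8'))
    for i in range(1,n):
        if st[i,4]<8: continue
        P=D[l==i]; print(name,st[i],P.min(0).round(3),P.max(0).round(3),np.median(P,0).round(3))
comp(W,.01,(.2,.6,-.1,.5),'top');comp(S,.01,(.2,.6,-.1,.5),'side')
```

```text
c1 [0.4729 0.2651 0.0844]
c2 [0.5541 0.2884 0.0684]
c3 [0.5737 0.2204 0.0402]
spool [0.5102 0.0266 0.1108]
jar [0.6551 0.0857 0.0776]
brass [ 0.3826  0.1688 -0.0063]
loupe [0.3461 0.2576 0.0225]
table [0.4223 0.1081 0.0013]
top [101 184  33  18 403] [0.569 0.456 0.086] [0.6   0.5   0.162] [0.577 0.471 0.136]
top [242 195  12  12  76] [0.565 0.211 0.012] [0.589 0.235 0.051] [0.576 0.222 0.028]
top [209 201  15  17 150] [0.542 0.278 0.012] [0.575 0.307 0.071] [0.557 0.291 0.038]
top [121 206  44  36 820] [0.489 0.409 0.01 ] [0.568 0.5   0.04 ] [0.527 0.456 0.033]
top [ 313  208   61   41 2126] [ 0.47  -0.049  0.01 ] [0.556 0.079 0.128] [0.509 0.019 0.045]
top [214 237  23  20 252] [0.455 0.25  0.01 ] [0.496 0.294 0.092] [0.474 0.269 0.05 ]
top [264 279  18  19 255] [0.365 0.15  0.018] [0.404 0.188 0.029] [0.384 0.17  0.023]
top [121 282   7  30 146] [0.337 0.489 0.01 ] [0.4   0.5   0.028] [0.362 0.496 0.02 ]
top [225 299  14  14 148] [0.333 0.245 0.011] [0.36  0.273 0.034] [0.347 0.258 0.026]
top [ 50 411  13   9  41] [0.202 0.493 0.305] [0.209 0.5   0.346] [0.206 0.497 0.332]
side [ 2
[... 177 characters left out ...]
 159   28   62 1136] [0.454 0.245 0.01 ] [0.57  0.5   0.092] [0.48  0.268 0.037]
side [125 174  33  14 277] [0.336 0.483 0.01 ] [0.408 0.5   0.031] [0.368 0.493 0.02 ]
side [251 175  16  32 267] [0.542 0.273 0.01 ] [0.576 0.303 0.071] [0.556 0.283 0.038]
side [149 187  21  15  58] [0.381 0.38  0.01 ] [0.406 0.469 0.014] [0.391 0.427 0.012]
side [ 264  195   89  110 4746] [ 0.469 -0.054  0.01 ] [0.588 0.227 0.124] [ 0.504 -0.024  0.054]
side [149 219  18  19 277] [0.331 0.239 0.01 ] [0.36  0.27  0.035] [0.344 0.248 0.024]
side [181 237  25  20 381] [0.365 0.145 0.01 ] [0.405 0.188 0.028] [0.383 0.158 0.025]
side [283 284   5   3  13] [0.473 0.006 0.01 ] [0.479 0.013 0.011] [0.476 0.008 0.011]
```

View pics/a.png

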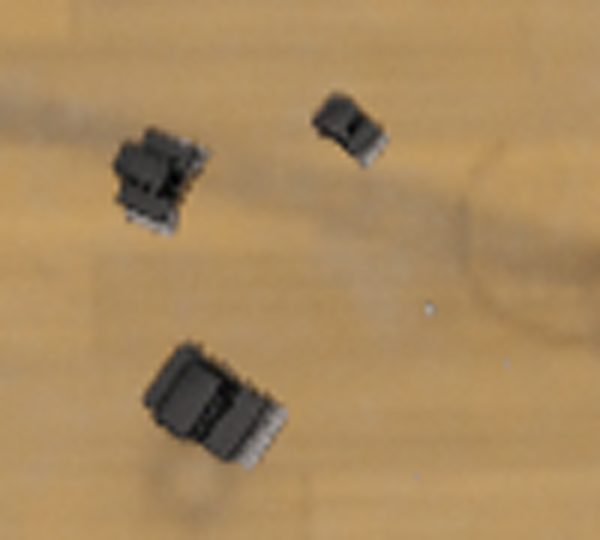

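View pics/b.png

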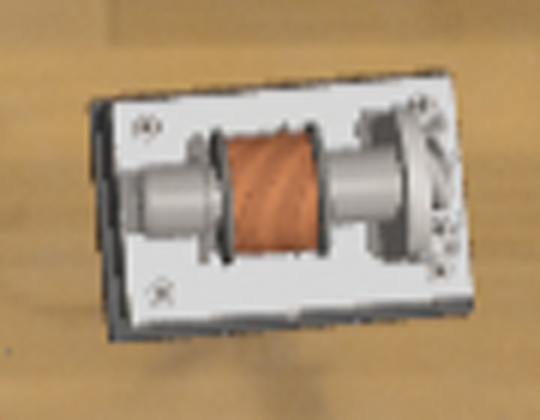

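View pics/c.png

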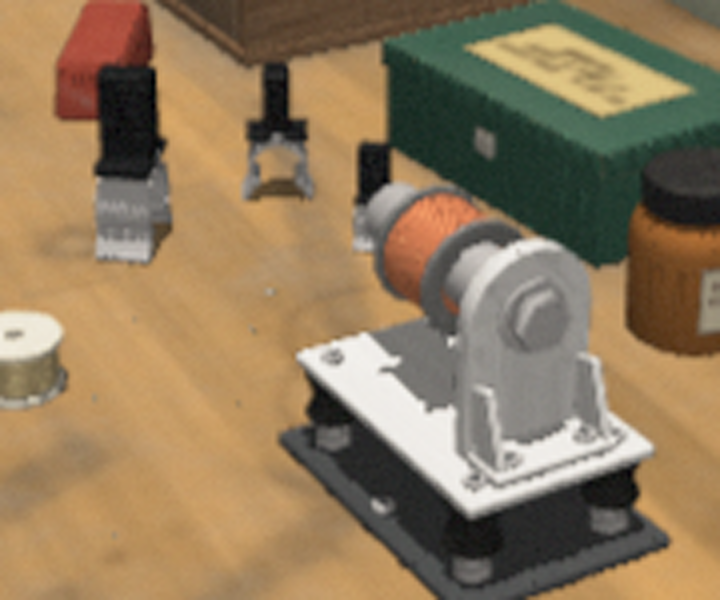

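The clip tops are at about 84, 68 and 51 mm. Ours should be 67.5 mm, so it's the middle one at top-view (215,209). Next I'll fit its pose and the stand's.

```bash
cat > fit.py <<'E'
from h import *
t=load('top0.png');s=load('side0.png');W=pts(t);S=pts(s)
def box(D,b): 
    m=np.ones(D.shape[:2],bool)
    for i in range(3): m&=(D[...,i]>b[2*i])&(D[...,i]<b[2*i+1])
    return D[m]
for n,D in(('top',W),('side',S)):
    P=box(D,(.53,.59,.265,.315,.005,.08))
    for lo,hi in((.005,.03),(.031,.04),(.042,.062),(.064,.075)):
        Q=P[(P[:,2]>lo)&(P[:,2]<hi)]
        if len(Q)<4: continue
        r=cv2.minAreaRect((Q[:,:2]*1000).astype('float32'))
        print(n,lo,hi,len(Q),Q.mean(0).round(4),np.round(r[0],1),np.round(r[1],1),round(r[2],1),'zmed',np.median(Q[:,2]).round(4))
# table check
print('table z',np.nanmedian(W[230:280,270:300,2]),np.nanmedian(S[320:350,150:190,2]))
for n,D in(('top',W),('side',S)):
    P=box(D,(.44,.58,-.08,.1,.003,.14))
    h,e=np.histogram(P[:,2],bins=np.arange(0,.14,.004));print(n,dict(zip((e[:-1]*1000).round(),h)))
E
python3 fit.py
```

```text
top 0.005 0.03 20 [0.5528 0.2889 0.0135] [551.6 287.8] [14.5 35.4] 36.0 zmed 0.0104
top 0.031 0.04 67 [0.5578 0.2917 0.035 ] [558.4 292.1] [20.3 29.6] 66.1 zmed 0.0348
top 0.042 0.062 14 [0.5558 0.2864 0.0531] [557.5 290.2] [15.8 13.2] 64.1 zmed 0.0549
top 0.064 0.075 47 [0.5583 0.292  0.0665] [558.3 292.4] [19.3 11.4] 63.0 zmed 0.0665
side 0.005 0.03 79 [0.5575 0.2853 0.0165] [557.6 287.3] [24.5 34.3] 60.9 zmed 0.0148
side 0.031 0.04 88 [0.5576 0.2852 0.0364] [558.7 288.4] [21.9 30.1] 63.9 zmed 0.0371
side 0.042 0.062 63 [0.555  0.2814 0.0528] [555.5 282.9] [10.1 12.1] 65.1 zmed 0.0528
side 0.064 0.075 36 [0.5576 0.2858 0.0683] [558.1 287.9] [18.6 11.8] 65.6 zmed 0.0686
table z -0.0009136743959086147 0.0007387897017764322
top {np.float64(0.0): np.int64(104), np.float64(4.0): np.int64(266), np.float64(8.0): np.int64(29), np.float64(12.0): np.int64(0), np.float64(16.0): np.int64(0), np.float64(20.0): np.int64(0), np.float64(24.0): np.int64(0), np.float64(28.0): np.int64(0), np.float64(32.0): np.int64(2), np.float64(36.0): np.int64(143), np.float64(40.0): np.int64(753), np.float64(44.0
[... 1141 characters left out ...]
nt64(295), np.float64(52.0): np.int64(117), np.float64(56.0): np.int64(94), np.float64(60.0): np.int64(95), np.float64(64.0): np.int64(97), np.float64(68.0): np.int64(94), np.float64(72.0): np.int64(101), np.float64(76.0): np.int64(108), np.float64(80.0): np.int64(103), np.float64(84.0): np.int64(86), np.float64(88.0): np.int64(107), np.float64(92.0): np.int64(132), np.float64(96.0): np.int64(147), np.float64(100.0): np.int64(173), np.float64(104.0): np.int64(223), np.float64(108.0): np.int64(270), np.float64(112.0): np.int64(223), np.float64(116.0): np.int64(198), np.float64(120.0): np.int64(72), np.float64(124.0): np.int64(5), np.float64(128.0): np.int64(0), np.float64(132.0): np.int64(0)}
```

```bash
cat >> fit.py <<'E'
print('----')
def rep(n,l,Q):
    r=cv2.minAreaRect((Q[:,:2]*1000).astype('float32'));print(n,l,len(Q),np.round(r[0],1),np.round(r[1],1),round(r[2],2),'z',np.median(Q[:,2]).round(4))
for n,D in(('top',W),('side',S)):
    P=box(D,(.44,.58,-.08,.1,.003,.14))
    rep(n,'all',P); rep(n,'plate',P[(P[:,2]>.034)&(P[:,2]<.052)]); rep(n,'hi',P[P[:,2]>.07]); rep(n,'top',P[P[:,2]>.095])
# ridge profile: along candidate y, top heights
img={'top':t['img'],'side':s['img']}
E
python3 fit.py | sed -n '/----/,$p'
python3 - <<'E'
from fit import *
E
cat > prof.py <<'E'
from h import *
import sys
def profile(D,o,th,dz=0):
    c,s_=np.cos(th),np.sin(th); ey=np.array([c,s_]);ex=np.array([s_,-c])
    d=D[...,:2]-o; y=d@ey; x=d@ex; z=D[...,2]
    out=[]
    for a in np.arange(-.016,.1,.004):
        m=(y>=a)&(y<a+.004)&(abs(x)<.035)&(z>.075)
        if m.sum()>2:
            zz=z[m];xx=x[m]; k=zz>np.percentile(zz,80)
            out.append((round(a*1000+2),int(m.sum()),round(np.percentile(zz,95)*1000,1),(xx[k].mean()*1000).round(1)))
    return out
E
```

```text
----
top all 2522 [510.9  11.1] [137.3 173.9] 0.84 z 0.0438
top plate 1201 [513.3  14.8] [ 80.1 124.1] 4.09 z 0.0426
top hi 897 [511.1  19.8] [ 51.8 106. ] 6.66 z 0.1081
top top 851 [513.6  20.5] [ 51.7 104.7] 3.21 z 0.1085
side all 6413 [510.6  10.2] [177.1 138.1] 89.85 z 0.0453
side plate 1741 [512.3  11.5] [ 80.1 126.1] 5.13 z 0.0452
side hi 1994 [512.2  14.5] [ 53.4 107.5] 6.0 z 0.1038
side top 1343 [508.8  15.4] [ 53.1 105.6] 10.67 z 0.1096
top 0.005 0.03 20 [0.5528 0.2889 0.0135] [551.6 287.8] [14.5 35.4] 36.0 zmed 0.0104
top 0.031 0.04 67 [0.5578 0.2917 0.035 ] [558.4 292.1] [20.3 29.6] 66.1 zmed 0.0348
top 0.042 0.062 14 [0.5558 0.2864 0.0531] [557.5 290.2] [15.8 13.2] 64.1 zmed 0.0549
top 0.064 0.075 47 [0.5583 0.292  0.0665] [558.3 292.4] [19.3 11.4] 63.0 zmed 0.0665
side 0.005 0.03 79 [0.5575 0.2853 0.0165] [557.6 287.3] [24.5 34.3] 60.9 zmed 0.0148
side 0.031 0.04 88 [0.5576 0.2852 0.0364] [558.7 288.4] [21.9 30.1] 63.9 zmed 0.0371
side 0.042 0.062 63 [0.555  0.2814 0.0528] [555.5 282.9] [10.1 12.1] 65.1 zmed 0.0528
side 0.064 0.075 36 [0.5576 0.2858 0.0683] [558.1 287.9]
[... 2041 characters left out ...]
.0): np.int64(223), np.float64(108.0): np.int64(270), np.float64(112.0): np.int64(223), np.float64(116.0): np.int64(198), np.float64(120.0): np.int64(72), np.float64(124.0): np.int64(5), np.float64(128.0): np.int64(0), np.float64(132.0): np.int64(0)}
----
top all 2522 [510.9  11.1] [137.3 173.9] 0.84 z 0.0438
top plate 1201 [513.3  14.8] [ 80.1 124.1] 4.09 z 0.0426
top hi 897 [511.1  19.8] [ 51.8 106. ] 6.66 z 0.1081
top top 851 [513.6  20.5] [ 51.7 104.7] 3.21 z 0.1085
side all 6413 [510.6  10.2] [177.1 138.1] 89.85 z 0.0453
side plate 1741 [512.3  11.5] [ 80.1 126.1] 5.13 z 0.0452
side hi 1994 [512.2  14.5] [ 53.4 107.5] 6.0 z 0.1038
side top 1343 [508.8  15.4] [ 53.1 105.6] 10.67 z 0.1096
```

```bash
python3 - <<'E'
from h import *
from prof import profile
for n,c in(('top',(.5133,.0148)),('side',(.5123,.0115))):
    D=pts(load(n+'0.png'))
    th=np.radians(94.6); o=np.array(c)-.03*np.array([np.cos(th),np.sin(th)])
    print(n,o.round(4))
    for r in profile(D,o,th): print(r)
    # plate slope fit: long edges of plate
    m=(D[...,2]>.034)&(D[...,2]<.052)&(D[...,0]>.44)&(D[...,0]<.58)&(D[...,1]>-.08)&(D[...,1]<.1)
    # foot
E
python3 - <<'E'
import cv2
i=cv2.imread('pics/side0.png')
cv2.imwrite('pics/c2.png',cv2.resize(i[195:310,255:365],None,fx=6,fy=5.2,interpolation=cv2.INTER_CUBIC))
E
```

```text
top [ 0.5157 -0.0151]
(-14, 26, np.float64(106.7), np.float64(1.2))
(-10, 8, np.float64(111.6), np.float64(4.4))
(-6, 50, np.float64(122.0), np.float64(-0.6))
(-2, 81, np.float64(121.5), np.float64(1.2))
(2, 38, np.float64(112.4), np.float64(0.4))
(6, 27, np.float64(110.2), np.float64(-3.0))
(10, 25, np.float64(109.7), np.float64(2.0))
(14, 25, np.float64(110.3), np.float64(-1.7))
(18, 24, np.float64(110.1), np.float64(1.1))
(22, 24, np.float64(110.5), np.float64(1.8))
(26, 26, np.float64(117.8), np.float64(3.7))
(30, 47, np.float64(116.7), np.float64(-0.5))
(34, 42, np.float64(115.9), np.float64(0.9))
(38, 40, np.float64(114.6), np.float64(0.5))
(42, 39, np.float64(117.1), np.float64(0.1))
(46, 40, np.float64(115.7), np.float64(-2.1))
(50, 40, np.float64(116.0), np.float64(-1.7))
(54, 40, np.float64(115.7), np.float64(0.4))
(58, 43, np.float64(118.0), np.float64(-3.8))
(62, 48, np.float64(117.6), np.float64(-0.3))
(66, 20, np.float64(108.2), np.float64(-0.7))
(70, 24, np.float64(109.7), np.float64(-0.3))
(74, 23, np.float64(111.2), np.float64(-1.2))
(78, 26, np.float64(110.3), np.fl
[... 429 characters left out ...]
np.float64(-0.1))
(22, 39, np.float64(112.2), np.float64(-1.6))
(26, 253, np.float64(118.1), np.float64(-0.0))
(30, 36, np.float64(117.8), np.float64(-3.1))
(34, 43, np.float64(117.1), np.float64(-0.5))
(38, 50, np.float64(117.1), np.float64(0.4))
(42, 53, np.float64(116.6), np.float64(1.4))
(46, 51, np.float64(117.6), np.float64(1.6))
(50, 46, np.float64(117.6), np.float64(2.0))
(54, 48, np.float64(117.2), np.float64(1.2))
(58, 120, np.float64(118.9), np.float64(0.6))
(62, 25, np.float64(119.1), np.float64(1.5))
(74, 13, np.float64(111.2), np.float64(-0.9))
(78, 27, np.float64(111.5), np.float64(2.2))
(82, 28, np.float64(111.3), np.float64(-0.3))
(86, 12, np.float64(110.7), np.float64(2.9))
```

View pics/c2.png

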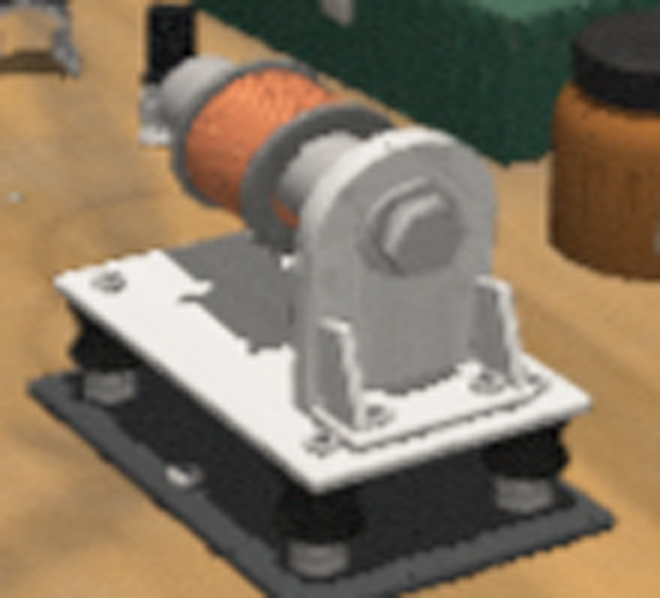

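The stand frame has a heading of about 94.6°, its origin is at about (0.515,-0.017), its axis is at z≈0.0975 and the spool gap is about 26 mm. First I move over the free end of the spindle.

```bash
cat >> h.py <<'E'
O=np.array([.5152,-.0168]);TH=np.radians(94.6);EY=np.array([np.cos(TH),np.sin(TH)]);EX=np.array([np.sin(TH),-np.cos(TH)])
def st(x,y): return O+x*EX+y*EY
def go(xy,z,hd):
    s=ctrl.observe();M=rot(s['ee_rot']);p=s['eef_pos'];h=np.arctan2(M[1,2],M[0,2])
    d=M.T@(np.array([*xy,z])-p)*1000
    print('t',round(s['time'],2),'pos',p.round(4),'head',np.degrees(h).round(2),'tilt',M[:,0].round(4),'f',s['ft_force'].round(2),'w',s['gripper_width'].round(4))
    q=p[:2]-O;print('stand xy mm',(q@EX*1000).round(2),(q@EY*1000).round(2))
    print('dx,dy,dz',d.round(1),'yaw',round((h-hd+np.pi)%(2*np.pi)-np.pi,4))
E
python3 -c "
from h import *
go(st(0,.082),.2,np.radians(4.6))"
```

```text
Traceback (most recent call last):
  File "h.py", line 20, in go
    print('t',round(s['time'],2),'pos',p.round(4),'head',np.degrees(h).round(2),'tilt',M[:,0].round(4),'f',s['ft_force'].round(2),'w',s['gripper_width'].round(4))
                                                                                                                                      ^^^^^^^^^^^^^^^^^^^^^^^^
AttributeError: 'float' object has no attribute 'round'
```

{"name": "apply_moves", "arguments": {
  "moves": [
    {"dy":-42,"dz":-36,"yaw":0.12,"hand":36},
    {"dy":-84,"dz":-72,"yaw":0.24,"hand":36},
    {"dy":-126,"dz":-108,"yaw":0.36,"hand":36},
    {"dy":-168,"dz":-144,"yaw":0.48,"hand":36},
    {"dy":-210,"dz":-180,"yaw":0.6,"hand":36},
    {"dy":-252,"dz":-216,"yaw":0.72,"hand":36},
    {"dy":-294,"dz":-252,"yaw":0.84,"hand":36},
    {"dy":-336,"dz":-288,"yaw":0.96,"hand":36}
  ],
  "force": 10
}}

```text
invalid input
```

```bash
python3 -c "
from h import *
go(st(0,.084),.16,np.radians(4.6))"
```

```text
Traceback (most recent call last):
  File "h.py", line 20, in go
    print('t',round(s['time'],2),'pos',p.round(4),'head',np.degrees(h).round(2),'tilt',M[:,0].round(4),'f',s['ft_force'].round(2),'w',s['gripper_width'].round(4))
                                                                                                                                      ^^^^^^^^^^^^^^^^^^^^^^^^
AttributeError: 'float' object has no attribute 'round'
```

```bash
sed -i "s/s\['gripper_width'\].round(4)/round(s['gripper_width'],4)/" h.py; python3 -c "
from h import *
go(st(0,.084),.16,np.radians(4.6))"
```

```text
t 0.1 pos [0.2076 0.5891 0.214 ] head 70.59 tilt [-4.0e-04 -1.1e-03 -1.0e+00] f [-0.3  -0.51  0.14] w 0.0917
stand xy mm -258.02 628.57
dx,dy,dz [  54.4 -457.3 -392.4] yaw 1.1517
```

{"name": "apply_moves", "arguments": {
  "moves": [
    {"dx":0,"dy":-30,"dz":-25,"yaw":0.1,"hand":36},
    {"dx":0,"dy":-60,"dz":-50,"yaw":0.2,"hand":36}
  ],
  "force": 10
}}

```text
time: 0.27
eef_pos: [0.2472, 0.5224, 0.2138]
ee_rot: [0.615, -0.349, 0.615, 0.348]
ft_force: [1.0, 0.1, -0.1]
gripper_width: 0.0806
```

```bash
python3 -c "
from h import *
go(st(0,.084),.16,np.radians(4.6))"
```

```text
t 0.27 pos [0.2472 0.5224 0.2138] head 59.04 tilt [-3.e-04 -5.e-04 -1.e+00] f [ 1.02  0.14 -0.15] w 0.0806
stand xy mm -223.88 558.91
dx,dy,dz [  54.  -458.3 -256.1] yaw 0.9502
```

{"name": "apply_moves", "arguments": {
  "moves": [
    {"dx":0,"dy":-35,"dz":-20,"yaw":0.12,"hand":36},
    {"dx":0,"dy":-70,"dz":-40,"yaw":0.24,"hand":36},
    {"dx":0,"dy":-106,"dz":-59,"yaw":0.36,"hand":36},
    {"dx":0,"dy":-142,"dz":-79,"yaw":0.48,"hand":36},
    {"dx":0,"dy":-178,"dz":-99,"yaw":0.6,"hand":36},
    {"dx":0,"dy":-214,"dz":-119,"yaw":0.72,"hand":36},
    {"dx":0,"dy":-250,"dz":-139,"yaw":0.84,"hand":36},
    {"dx":0,"dy":-286,"dz":-159,"yaw":0.95,"hand":36}
  ],
  "force": 10
}}

```text
time: 0.93
eef_pos: [0.4119, 0.2372, 0.2145]
ee_rot: [0.707, -0.027, 0.707, 0.027]
ft_force: [1.0, 0.4, 0.2]
gripper_width: 0.0357
```

```bash
python3 -c "
from h import *
go(st(0,.084),.16,np.radians(4.6))"
```

```text
t 0.93 pos [0.4119 0.2372 0.2145] head 4.37 tilt [-1.e-04 -0.e+00 -1.e+00] f [0.96 0.36 0.17] w 0.0357
stand xy mm -82.56 261.5
dx,dy,dz [  54.5 -177.2   83.3] yaw -0.0041
```

{"name": "apply_moves", "arguments": {
  "moves": [
    {"dx":0,"dy":-35,"dz":17,"yaw":0,"hand":36},
    {"dx":0,"dy":-70,"dz":34,"yaw":0,"hand":36},
    {"dx":10,"dy":-105,"dz":50,"yaw":0,"hand":36},
    {"dx":25,"dy":-140,"dz":67,"yaw":0,"hand":36},
    {"dx":40,"dy":-170,"dz":81,"yaw":-0.004,"hand":36},
    {"dx":54,"dy":-177,"dz":83,"yaw":-0.004,"hand":36},
    {"dx":54,"dy":-177,"dz":83,"yaw":-0.004,"hand":36}
  ]
}}

```text
time: 1.52
eef_pos: [0.5078, 0.0672, 0.158]
ee_rot: [0.705, -0.03, 0.708, 0.029]
ft_force: [-1.0, 0.5, 0.1]
gripper_width: 0.0361
```

```bash
python3 -c "
from h import *
go(st(0,.084),.09,np.radians(4.6))
t=cam('top','top1.png');s=cam('side','side1.png')
a=cv2.resize(t['img'][170:280,285:395],None,fx=5,fy=5,interpolation=cv2.INTER_CUBIC)
b=cv2.resize(s['img'][150:310,230:380],None,fx=3.6,fy=3.6,interpolation=cv2.INTER_CUBIC)[:550]
cv2.imwrite('pics/d.png',a);cv2.imwrite('pics/e.png',b)
"
```

```text
t 1.52 pos [0.5078 0.0672 0.158 ] head 4.75 tilt [-4.2e-03 -9.0e-04 -1.0e+00] f [-0.97  0.54  0.07] w 0.0361
stand xy mm -0.63 84.34
dx,dy,dz [68.  -0.3  0.9] yaw 0.0026
```

View pics/d.png

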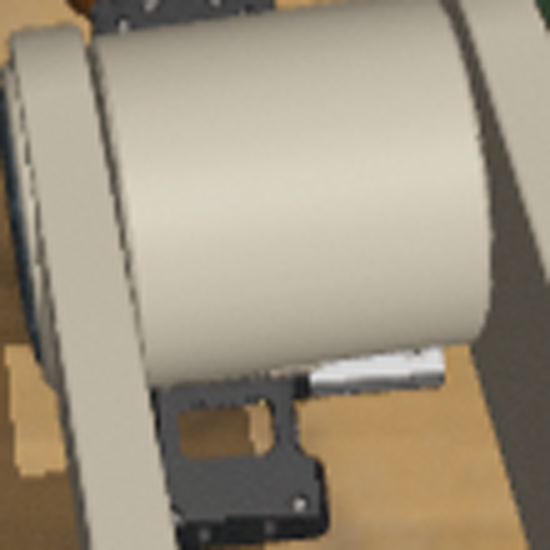

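View pics/e.png

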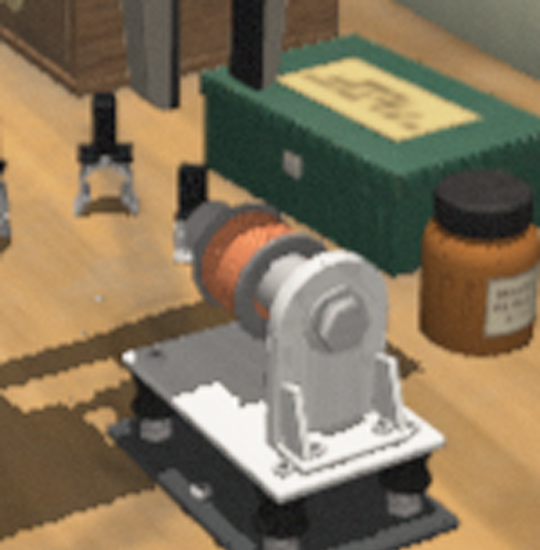

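The side view shows the fingertips at e.png (160,105) and (255,88), straddling the axis just above the spindle. Now I check the side camera's offset against the known TCP.

Run:
```python
from h import *
D=pts(load('side1.png'))
m=(D[...,2]>.145)&(D[...,2]<.2)&(D[...,0]>.44)&(D[...,0]<.58)&(D[...,1]>.03)&(D[...,1]<.12)
n,l,st_,c=cv2.connectedComponentsWithStats(m.astype('uint8'))
for i in range(1,n):
    if st_[i,4]<15: continue
    Q=D[l==i];q=(Q[:,:2]-O)*1000
    print(st_[i],'zmin',np.percentile(Q[:,2],[0,2]).round(4),'sx',np.percentile(q@EX,[1,50,99]).round(1),'sy',np.percentile(q@EY,[1,10,50,90,99]).round(1))
```

```text
[293 146  17  29 369] zmin [0.1602 0.1621] sx [16.  18.4 31.1] sy [72.8 74.5 77.1 91.4 95.6]
[264 153  16  27 356] zmin [0.161  0.1626] sx [-34.5 -29.5 -18.7] sy [73.3 74.1 76.1 88.9 93.3]
```

{"name": "apply_moves", "arguments": {
  "moves": [
    {"dx":20,"dy":0,"dz":0.6,"yaw":0,"hand":36},
    {"dx":40,"dy":0,"dz":0.6,"yaw":0,"hand":36},
    {"dx":55,"dy":0,"dz":0.6,"yaw":0,"hand":36},
    {"dx":68,"dy":0,"dz":0.6,"yaw":0,"hand":36},
    {"dx":68,"dy":-3,"dz":0.6,"yaw":0,"hand":36}
  ]
}}

```text
time: 2.03
eef_pos: [0.5081, 0.0681, 0.0915]
ee_rot: [0.706, -0.031, 0.707, 0.031]
ft_force: [-0.5, 0.3, 0.3]
gripper_width: 0.0361
```

```bash
python3 -c "
from h import *
go(st(0,.053),.09,np.radians(4.6))"
```

```text
t 2.03 pos [0.5081 0.0681 0.0915] head 5.05 tilt [-0.0025 -0.     -1.    ] f [-0.5   0.3   0.26] w 0.0361
stand xy mm -0.25 85.15
dx,dy,dz [  1.5 -32.2  -0. ] yaw 0.0078
```

{"name": "apply_moves", "arguments": {
  "moves": [
    {"dx":1,"dy":-5,"dz":0,"yaw":0,"hand":36},
    {"dx":1,"dy":-10,"dz":0,"yaw":0,"hand":36},
    {"dx":1,"dy":-15,"dz":0,"yaw":0,"hand":36},
    {"dx":1,"dy":-20,"dz":0,"yaw":0,"hand":36},
    {"dx":1,"dy":-25,"dz":0,"yaw":0,"hand":36},
    {"dx":1,"dy":-30,"dz":0,"yaw":0,"hand":36},
    {"dx":1,"dy":-33,"dz":0,"yaw":0,"hand":36},
    {"dx":1,"dy":-33,"dz":0,"yaw":0,"hand":36}
  ]
}}

```text
time: 2.7
eef_pos: [0.5126, 0.033, 0.0917]
ee_rot: [0.707, -0.03, 0.706, 0.03]
ft_force: [-0.2, 0.6, 0.2]
gripper_width: 0.0361
```

```bash
python3 -c "
from h import *
go(st(0,.046),.09,np.radians(4.6))"
```

```text
t 2.7 pos [0.5126 0.033  0.0917] head 4.89 tilt [ 2.e-04 -2.e-04 -1.e+00] f [-0.21  0.58  0.21] w 0.0361
stand xy mm 1.45 49.8
dx,dy,dz [ 1.7 -3.8 -1.5] yaw 0.005
```

{"name": "apply_moves", "arguments": {
  "moves": [
    {"dx":0,"dy":-1,"dz":-1.3,"yaw":0,"hand":36},
    {"dx":0,"dy":-2,"dz":-1.3,"yaw":0,"hand":36},
    {"dx":0,"dy":-3,"dz":-1.3,"yaw":0,"hand":36}
  ]
}}

```text
time: 2.95
eef_pos: [0.5112, 0.0307, 0.0915]
ee_rot: [0.706, -0.03, 0.707, 0.03]
ft_force: [-1.0, 0.4, 0.2]
gripper_width: 0.036
```

{"name": "apply_moves", "arguments": {
  "moves": [
    {"dx":0,"dy":-1,"dz":0,"yaw":0,"hand":36},
    {"dx":0,"dy":-2,"dz":0,"yaw":0,"hand":36}
  ]
}}

```text
time: 3.12
eef_pos: [0.5114, 0.0287, 0.0915]
ee_rot: [0.706, -0.03, 0.707, 0.03]
ft_force: [-1.7, 2.6, 1.1]
gripper_width: 0.0362
```

{"name": "apply_moves", "arguments": {
  "moves": [
    {"dx":0,"dy":-0.5,"dz":0,"yaw":0,"hand":36},
    {"dx":0,"dy":-1,"dz":0,"yaw":0,"hand":36}
  ]
}}

```text
time: 3.28
eef_pos: [0.5114, 0.0284, 0.0915]
ee_rot: [0.706, -0.03, 0.707, 0.031]
ft_force: [-0.9, 8.1, 0.4]
gripper_width: 0.0358
```

{"name": "apply_moves", "arguments": {
  "moves": [
    {"dx":0,"dy":2,"dz":0,"yaw":0,"hand":28},
    {"dx":0,"dy":3,"dz":0,"yaw":0,"hand":28},
    {"dx":0,"dy":3,"dz":0,"yaw":0,"hand":28}
  ],
  "force": 3
}}

```text
time: 3.53
eef_pos: [0.5117, 0.0307, 0.0916]
ee_rot: [0.707, -0.031, 0.706, 0.03]
ft_force: [-0.3, 0.0, 0.1]
gripper_width: 0.0281
```

```bash
sed -i 's/-\.0168/-.0174/' h.py; python3 -c "
from h import *
go(st(0,.046),.09,np.radians(4.6))"
```

```text
t 3.53 pos [0.5117 0.0307 0.0916] head 4.96 tilt [ 5.e-04 -3.e-04 -1.e+00] f [-0.29  0.03  0.14] w 0.0281
stand xy mm 0.39 48.18
dx,dy,dz [ 1.6 -2.2 -0.4] yaw 0.0062
```

{"name": "apply_moves", "arguments": {
  "moves": [
    {"dx":0,"dy":0,"dz":0,"yaw":0,"hand":25},
    {"dx":0,"dy":0,"dz":0,"yaw":0,"hand":25},
    {"dx":0,"dy":0,"dz":0,"yaw":0,"hand":25}
  ]
}}

```text
time: 3.78
eef_pos: [0.5126, 0.0307, 0.0919]
ee_rot: [0.707, -0.03, 0.706, 0.03]
ft_force: [4.2, 0.8, -2.9]
gripper_width: 0.0259
```

{"name": "apply_moves", "arguments": {
  "moves": [
    {"dx":0,"dy":0,"dz":1,"yaw":0,"hand":40},
    {"dx":0,"dy":0,"dz":1,"yaw":0,"hand":40},
    {"dx":-15,"dy":0,"dz":1,"yaw":0,"hand":40},
    {"dx":-45,"dy":0,"dz":1,"yaw":0,"hand":40},
    {"dx":-75,"dy":10,"dz":1,"yaw":0,"hand":40},
    {"dx":-90,"dy":35,"dz":1,"yaw":0.06,"hand":40},
    {"dx":-90,"dy":70,"dz":1,"yaw":0.15,"hand":40},
    {"dx":-90,"dy":110,"dz":1,"yaw":0.27,"hand":40}
  ]
}}

```text
time: 4.45
eef_pos: [0.5033, 0.138, 0.1829]
ee_rot: [0.705, 0.064, 0.704, -0.064]
ft_force: [0.4, -0.2, -0.6]
gripper_width: 0.0403
```

```bash
sed -i 's/\[.5152,-.0174\]/[.5165,-.0173]/' h.py; python3 -c "
from h import *
go((.558,.290),.16,np.radians(-25))
s=cam('side','side2.png')
b=cv2.resize(s['img'][150:310,230:380],None,fx=3.6,fy=3.6,interpolation=cv2.INTER_CUBIC)[:550]
cv2.imwrite('pics/f.png',b)
D=pts(s); q=D[...,:2]-O; y=q@EY;x=q@EX;z=D[...,2]
m=(abs(x)<.03)&(z>.075)&(z<.13)&(y>-.02)&(y<.12)
h,e=np.histogram(y[m]*1000,bins=np.arange(-20,120,4));print(dict(zip(e[:-1],h)))
for a in range(0,92,4):
    k=m&(y*1000>a)&(y*1000<a+4)
    if k.sum()>3: print(a,np.percentile(z[k],95).round(4),end=' ; ')
"
```

```text
t 4.45 pos [0.5033 0.138  0.1829] head -10.44 tilt [ 1.4e-03  1.0e-04 -1.0e+00] f [ 0.44 -0.18 -0.58] w 0.0403
stand xy mm -0.67 155.89
dx,dy,dz [ 23.  159.4  26.2] yaw 0.2542
{np.int64(-20): np.int64(133), np.int64(-16): np.int64(43), np.int64(-12): np.int64(478), np.int64(-8): np.int64(267), np.int64(-4): np.int64(63), np.int64(0): np.int64(7), np.int64(4): np.int64(11), np.int64(8): np.int64(59), np.int64(12): np.int64(52), np.int64(16): np.int64(53), np.int64(20): np.int64(51), np.int64(24): np.int64(51), np.int64(28): np.int64(85), np.int64(32): np.int64(91), np.int64(36): np.int64(0), np.int64(40): np.int64(0), np.int64(44): np.int64(3), np.int64(48): np.int64(15), np.int64(52): np.int64(23), np.int64(56): np.int64(25), np.int64(60): np.int64(28), np.int64(64): np.int64(54), np.int64(68): np.int64(36), np.int64(72): np.int64(21), np.int64(76): np.int64(31), np.int64(80): np.int64(28), np.int64(84): np.int64(8), np.int64(88): np.int64(0), np.int64(92): np.int64(0), np.int64(96): np.int64(0), np.int64(100): np.int64(0), np.int64(104): np.int64(0), np.int64(108): np.int64(0), np.int64(112): np.int64(0)}
0 0.1188 ; 4 0.1141 ; 8 0.1168 ; 12 0.1167 ; 16 0.1169 ; 20 0.117 ; 24 0.117 ; 28 0.1186 ; 32 0.1191 ; 48 0.1082 ; 52 0.1093 ; 56 0.1094 ; 60 0.1095 ; 64 0.1111 ; 68 0.1113 ; 72 0.111 ; 76 0.1113 ; 80 0.1113 ; 84 0.1098 ;
```

View pics/f.png

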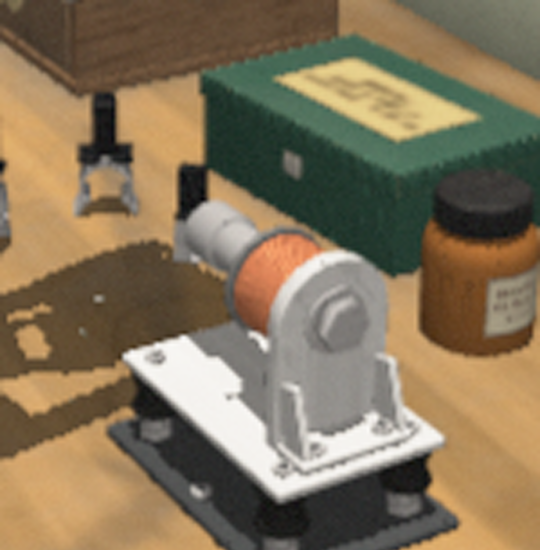

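The spool is home against the plate in f.png, and the groove is clear at about (210,225). Next I go to the clip.

{"name": "apply_moves", "arguments": {
  "moves": [
    {"dx":8,"dy":30,"dz":5,"yaw":0.06,"hand":40},
    {"dx":16,"dy":64,"dz":11,"yaw":0.12,"hand":40},
    {"dx":24,"dy":98,"dz":17,"yaw":0.18,"hand":40},
    {"dx":40,"dy":130,"dz":23,"yaw":0.254,"hand":40},
    {"dx":60,"dy":159,"dz":27.5,"yaw":0.254,"hand":40},
    {"dx":60,"dy":159,"dz":27.5,"yaw":0.254,"hand":40},
    {"dx":60,"dy":159,"dz":27.5,"yaw":0.254,"hand":40}
  ]
}}

```text
time: 5.08
eef_pos: [0.5569, 0.2895, 0.1196]
ee_rot: [0.69, 0.149, 0.692, -0.151]
ft_force: [1.0, -0.3, 0.7]
gripper_width: 0.0402
```

```bash
python3 -c "
from h import *
go((.5595,.2897),.038,np.radians(-25))
s=cam('side','side3.png')
cv2.imwrite('pics/g.png',cv2.resize(s['img'][110:250,190:340],None,fx=4,fy=4,interpolation=cv2.INTER_CUBIC))
D=pts(s);m=(D[...,2]>.1)&(D[...,2]<.15)&(D[...,0]>.48)&(D[...,0]<.63)&(D[...,1]>.24)&(D[...,1]<.34)
n,l,a,c=cv2.connectedComponentsWithStats(m.astype('uint8'))
for i in range(1,n):
  if a[i,4]>15:
    Q=D[l==i];print(a[i],Q.mean(0).round(4),Q.min(0).round(4),Q.max(0).round(4))
"
```

```text
t 5.08 pos [0.5569 0.2895 0.1196] head -24.49 tilt [-0.0038 -0.0022 -1.    ] f [ 1.01 -0.25  0.69] w 0.0402
stand xy mm 64.85 302.6
dx,dy,dz [81.6  1.5  2.5] yaw 0.009
[238 138   9  15 108] [0.5296 0.2925 0.1363] [0.5214 0.2872 0.1214] [0.5427 0.306  0.1499]
[267 138   8  15 101] [0.5776 0.2701 0.1367] [0.5711 0.2627 0.1216] [0.584  0.2881 0.1498]
```

View pics/g.png

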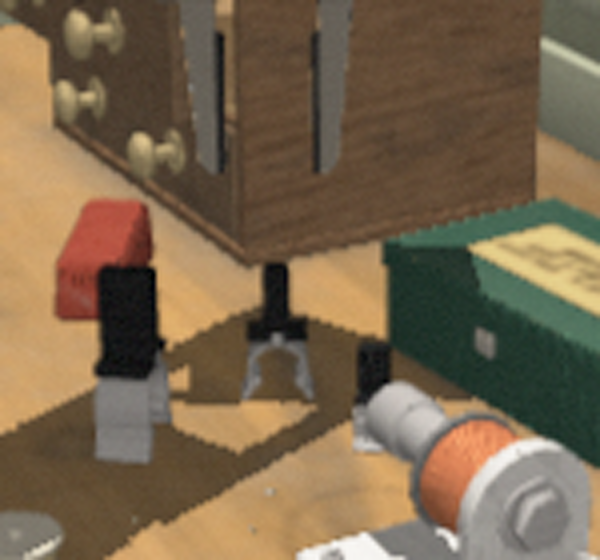

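The fingers at g.png (205,170) and (330,170) are centred over the middle clip's tab at (276,290). Now I descend.

{"name": "apply_moves", "arguments": {
  "moves": [
    {"dx":20,"dy":1,"dz":2.5,"yaw":0.009,"hand":40},
    {"dx":45,"dy":1,"dz":2.5,"yaw":0.009,"hand":40},
    {"dx":65,"dy":1,"dz":2.5,"yaw":0.009,"hand":40},
    {"dx":78,"dy":1,"dz":2.5,"yaw":0.009,"hand":30},
    {"dx":80,"dy":1,"dz":2.5,"yaw":0.009,"hand":24},
    {"dx":80,"dy":1,"dz":2.5,"yaw":0.009,"hand":24}
  ]
}}

```text
time: 5.63
eef_pos: [0.5607, 0.2883, 0.0417]
ee_rot: [0.69, 0.154, 0.69, -0.154]
ft_force: [0.1, 0.3, 1.2]
gripper_width: 0.0244
```

```bash
python3 -c "
from h import *
go((.5595,.2897),.038,np.radians(-25))
s=cam('side','side4.png')
cv2.imwrite('pics/g2.png',cv2.resize(s['img'][140:230,220:320],None,fx=6,fy=6,interpolation=cv2.INTER_CUBIC))
"
```

```text
t 5.63 pos [0.5607 0.2883 0.0417] head -25.19 tilt [-9.e-04 -5.e-04 -1.e+00] f [0.06 0.32 1.21] w 0.0244
stand xy mm 68.55 301.1
dx,dy,dz [ 3.7  0.7 -1.7] yaw -0.0033
```

View pics/g2.png

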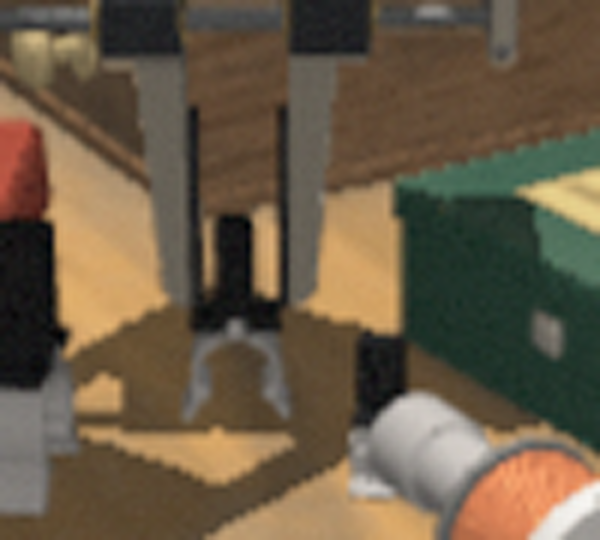

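{"name": "apply_moves", "arguments": {
  "moves": [
    {"dx":2,"dy":0.5,"dz":0,"yaw":0,"hand":24},
    {"dx":2.5,"dy":0.5,"dz":0,"yaw":0,"hand":20},
    {"dx":2.5,"dy":0.5,"dz":0,"yaw":0,"hand":14},
    {"dx":2.5,"dy":0.5,"dz":0,"yaw":0,"hand":8},
    {"dx":2.5,"dy":0.5,"dz":0,"yaw":0,"hand":8},
    {"dx":2.5,"dy":0.5,"dz":0,"yaw":0,"hand":8},
    {"dx":2.5,"dy":0.5,"dz":0,"yaw":0,"hand":8}
  ],
  "force": 30
}}

```text
time: 6.27
eef_pos: [0.5614, 0.2899, 0.0395]
ee_rot: [0.69, 0.154, 0.69, -0.154]
ft_force: [-0.5, -0.2, 3.6]
gripper_width: 0.0116
```

```bash
python3 -c "
from h import *
go((.5595,.2897),.038,np.radians(-25))
s=cam('side','side5.png')
cv2.imwrite('pics/g3.png',cv2.resize(s['img'][140:230,220:320],None,fx=6,fy=6,interpolation=cv2.INTER_CUBIC))
"
```

```text
t 6.27 pos [0.5614 0.2899 0.0395] head -25.15 tilt [ 6.e-04  4.e-04 -1.e+00] f [-0.51 -0.2   3.65] w 0.0116
stand xy mm 69.44 302.63
dx,dy,dz [ 1.5 -1.  -1.7] yaw -0.0027
```

View pics/g3.png

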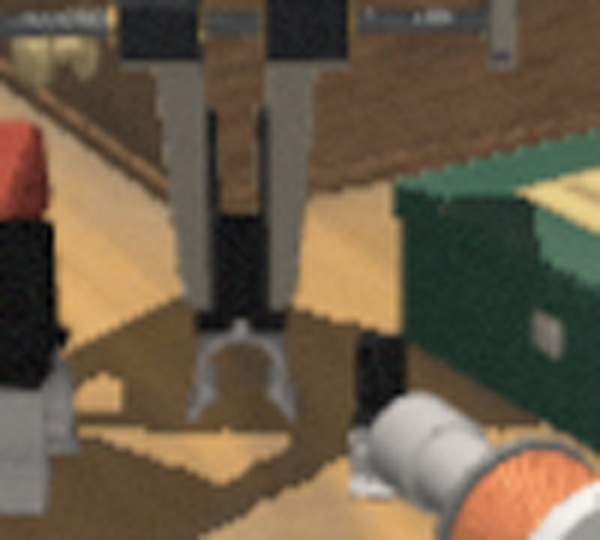

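Gripped: 11.6 mm wide, with the fingertips on the shoulder at g3.png (195,315). Lift.

{"name": "apply_moves", "arguments": {
  "moves": [
    {"dx":-10,"dy":0,"dz":0,"yaw":0,"hand":6},
    {"dx":-35,"dy":0,"dz":0,"yaw":0,"hand":6},
    {"dx":-70,"dy":0,"dz":0,"yaw":0,"hand":6},
    {"dx":-105,"dy":0,"dz":0,"yaw":0,"hand":6},
    {"dx":-130,"dy":0,"dz":0,"yaw":0,"hand":6},
    {"dx":-140,"dy":0,"dz":0,"yaw":0,"hand":6}
  ],
  "force": 45
}}

```text
time: 6.82
eef_pos: [0.5628, 0.2905, 0.1837]
ee_rot: [0.692, 0.155, 0.689, -0.153]
ft_force: [0.9, 0.9, -0.4]
gripper_width: 0.0116
```

```bash
python3 -c "
from h import *
go(st(0,.059),.178,np.radians(4.6))
s=cam('side','side6.png')
cv2.imwrite('pics/g4.png',cv2.resize(s['img'][60:200,210:350],None,fx=4,fy=4,interpolation=cv2.INTER_CUBIC))
"
```

```text
t 6.82 pos [0.5628 0.2905 0.1837] head -25.16 tilt [ 0.005   0.0025 -1.    ] f [ 0.86  0.9  -0.35] w 0.0116
stand xy mm 70.84 303.11
dx,dy,dz [   4.8 -247.1   59.6] yaw -0.5194
```

View pics/g4.png

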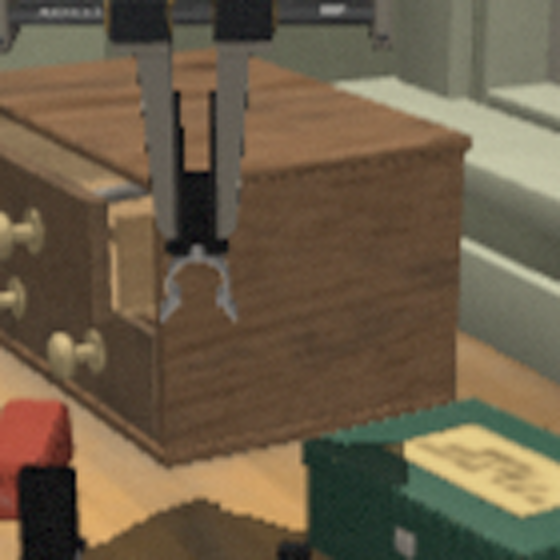

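The clip is lifted cleanly, hanging at g4.png (200,280). Now I transfer it.

{"name": "apply_moves", "arguments": {
  "moves": [
    {"dx":0,"dy":-30,"dz":7,"yaw":-0.07,"hand":6},
    {"dx":0,"dy":-66,"dz":16,"yaw":-0.15,"hand":6},
    {"dx":0,"dy":-103,"dz":25,"yaw":-0.23,"hand":6},
    {"dx":0,"dy":-140,"dz":34,"yaw":-0.31,"hand":6},
    {"dx":0,"dy":-177,"dz":43,"yaw":-0.39,"hand":6},
    {"dx":0,"dy":-212,"dz":51,"yaw":-0.46,"hand":6},
    {"dx":0,"dy":-237,"dz":57,"yaw":-0.52,"hand":6},
    {"dx":0,"dy":-247,"dz":59.6,"yaw":-0.52,"hand":6}
  ]
}}

```text
time: 7.53
eef_pos: [0.5079, 0.0379, 0.1775]
ee_rot: [0.705, -0.029, 0.708, 0.029]
ft_force: [0.1, -0.1, -0.8]
gripper_width: 0.0116
```

{"name": "apply_moves", "arguments": {
  "moves": [
    {"dx":0,"dy":0,"dz":0,"yaw":0,"hand":6},
    {"dx":0,"dy":0,"dz":0,"yaw":0,"hand":6}
  ]
}}

```text
time: 7.7
eef_pos: [0.5099, 0.041, 0.1784]
ee_rot: [0.706, -0.027, 0.707, 0.028]
ft_force: [-0.2, 0.5, -0.7]
gripper_width: 0.0119
```

```bash
python3 -c "
from h import *
go(st(0,.058),.142,np.radians(4.6))
s=cam('side','side7.png')
cv2.imwrite('pics/g5.png',cv2.resize(s['img'][130:310,240:380],None,fx=4,fy=3.3,interpolation=cv2.INTER_CUBIC))
"
```

```text
t 7.7 pos [0.5099 0.041  0.1784] head 4.46 tilt [-1.e-03  4.e-04 -1.e+00] f [-0.24  0.46 -0.7 ] w 0.0119
stand xy mm -1.88 58.67
dx,dy,dz [36.4 -0.7  1.9] yaw -0.0024
```

View pics/g5.png

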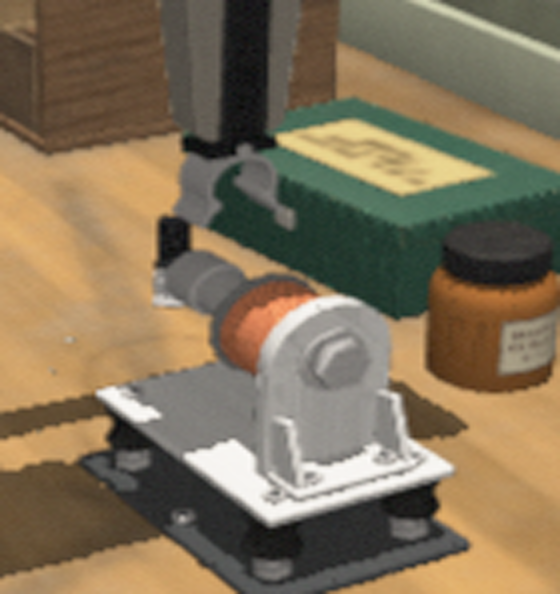

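{"name": "apply_moves", "arguments": {
  "moves": [
    {"dx":10,"dy":-0.5,"dz":1.9,"yaw":-0.002,"hand":6},
    {"dx":20,"dy":-0.5,"dz":1.9,"yaw":-0.002,"hand":6},
    {"dx":28,"dy":-0.5,"dz":1.9,"yaw":-0.002,"hand":6},
    {"dx":33,"dy":-0.5,"dz":1.9,"yaw":-0.002,"hand":6},
    {"dx":36,"dy":-0.5,"dz":1.9,"yaw":-0.002,"hand":6},
    {"dx":36,"dy":-0.5,"dz":1.9,"yaw":-0.002,"hand":6}
  ]
}}

```text
time: 8.25
eef_pos: [0.5114, 0.0407, 0.142]
ee_rot: [0.706, -0.029, 0.707, 0.029]
ft_force: [0.2, -0.1, 0.3]
gripper_width: 0.0115
```

```bash
python3 -c "
from h import *
go(st(0,.046),.142,np.radians(4.6))
s=cam('side','side8.png')
cv2.imwrite('pics/g6.png',cv2.resize(s['img'][160:310,250:370],None,fx=5,fy=4,interpolation=cv2.INTER_CUBIC))
"
```

```text
t 8.25 pos [0.5114 0.0407 0.142 ] head 4.77 tilt [-1.8e-03 -1.0e-04 -1.0e+00] f [ 0.18 -0.12  0.26] w 0.0115
stand xy mm -0.39 58.2
dx,dy,dz [ -0.  -12.2   0.4] yaw 0.003
```

View pics/g6.png

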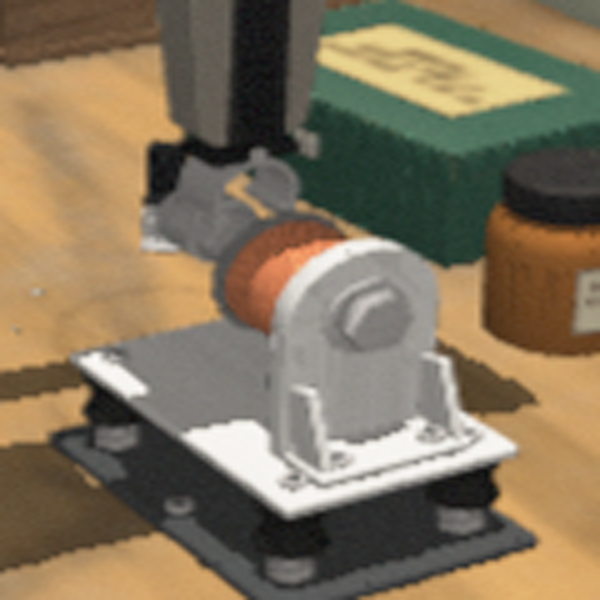

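The clip is just above the spindle with no contact yet. I approach the spool's flange to set the reference along y.

{"name": "apply_moves", "arguments": {
  "moves": [
    {"dx":0,"dy":-3,"dz":0.2,"yaw":0,"hand":6},
    {"dx":0,"dy":-6,"dz":0.3,"yaw":0,"hand":6},
    {"dx":0,"dy":-8,"dz":0.4,"yaw":0,"hand":6},
    {"dx":0,"dy":-9,"dz":0.4,"yaw":0,"hand":6}
  ]
}}

```text
time: 8.63
eef_pos: [0.5134, 0.0311, 0.1434]
ee_rot: [0.707, -0.029, 0.706, 0.029]
ft_force: [-0.1, 0.8, -0.4]
gripper_width: 0.0118
```

{"name": "apply_moves", "arguments": {
  "moves": [
    {"dx":0,"dy":-0.7,"dz":0,"yaw":0,"hand":6},
    {"dx":0,"dy":-1.4,"dz":0,"yaw":0,"hand":6}
  ]
}}

```text
time: 8.8
eef_pos: [0.5134, 0.0299, 0.1432]
ee_rot: [0.707, -0.029, 0.706, 0.029]
ft_force: [-0.8, 0.4, -0.6]
gripper_width: 0.0118
```

{"name": "apply_moves", "arguments": {
  "moves": [
    {"dx":0,"dy":-0.6,"dz":0,"yaw":0,"hand":6},
    {"dx":0,"dy":-1.2,"dz":0,"yaw":0,"hand":6}
  ]
}}

```text
time: 8.97
eef_pos: [0.5134, 0.029, 0.1432]
ee_rot: [0.707, -0.029, 0.706, 0.029]
ft_force: [-0.7, 2.2, -0.1]
gripper_width: 0.0116
```

{"name": "apply_moves", "arguments": {
  "moves": [
    {"dx":0,"dy":-0.5,"dz":0,"yaw":0,"hand":6},
    {"dx":0,"dy":-0.5,"dz":0,"yaw":0,"hand":6}
  ]
}}

```text
time: 9.13
eef_pos: [0.5134, 0.0289, 0.1432]
ee_rot: [0.707, -0.029, 0.706, 0.03]
ft_force: [-0.4, 3.9, 0.2]
gripper_width: 0.0115
```

```bash
python3 -c "
from h import *
go(st(0,.054),.142,np.radians(4.6))
s=cam('side','side9.png')
cv2.imwrite('pics/g7.png',cv2.resize(s['img'][160:280,250:370],None,fx=5,fy=5,interpolation=cv2.INTER_CUBIC))
"
```

```text
t 9.13 pos [0.5134 0.0289 0.1432] head 4.73 tilt [ 0.e+00  9.e-04 -1.e+00] f [-0.38  3.94  0.25] w 0.0115
stand xy mm 0.66 46.27
dx,dy,dz [ 1.2  7.7 -0.6] yaw 0.0023
```

View pics/g7.png

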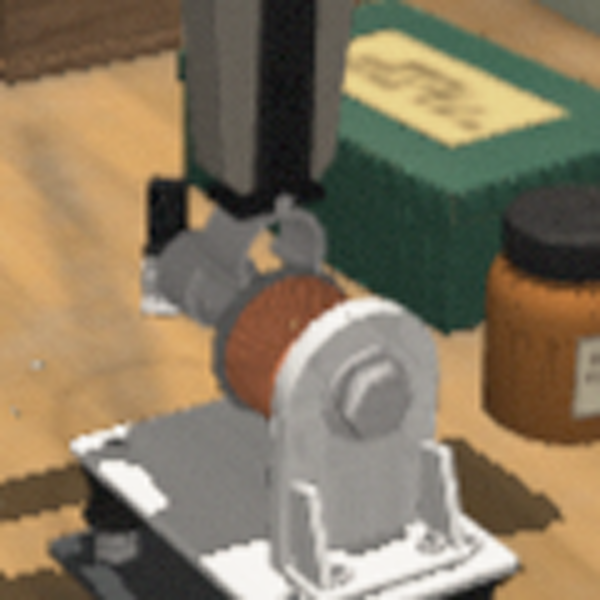

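The clip is against the flange, centred 46 mm from the plate with the TCP reading 46.3. I move out 8 mm and then descend.

{"name": "apply_moves", "arguments": {
  "moves": [
    {"dx":0,"dy":3,"dz":-0.3,"yaw":0,"hand":6},
    {"dx":0,"dy":6,"dz":-0.6,"yaw":0,"hand":6},
    {"dx":0,"dy":8.5,"dz":-0.6,"yaw":0.002,"hand":6},
    {"dx":0,"dy":8.5,"dz":-0.6,"yaw":0.002,"hand":6},
    {"dx":0,"dy":8.5,"dz":-0.6,"yaw":0.002,"hand":6}
  ]
}}

```text
time: 9.6
eef_pos: [0.5121, 0.037, 0.143]
ee_rot: [0.706, -0.029, 0.707, 0.029]
ft_force: [1.3, 0.8, -0.7]
gripper_width: 0.0118
```

```bash
python3 -c "
from h import *
go(st(0,.0543),.138,np.radians(4.6))
"
```

```text
t 9.6 pos [0.5121 0.037  0.143 ] head 4.67 tilt [-1.e-04 -3.e-04 -1.e+00] f [ 1.3   0.82 -0.67] w 0.0118
stand xy mm -0.04 54.44
dx,dy,dz [ 5.  -0.1  0. ] yaw 0.0012
```

{"name": "apply_moves", "arguments": {
  "moves": [
    {"dx":1.5,"dy":0,"dz":0,"yaw":0,"hand":6},
    {"dx":3,"dy":0,"dz":0,"yaw":0,"hand":6},
    {"dx":4.5,"dy":0,"dz":0,"yaw":0,"hand":6},
    {"dx":6,"dy":0,"dz":0,"yaw":0,"hand":6}
  ]
}}

```text
time: 9.93
eef_pos: [0.5121, 0.0368, 0.1368]
ee_rot: [0.706, -0.029, 0.707, 0.029]
ft_force: [-0.2, 0.2, -0.8]
gripper_width: 0.0117
```

{"name": "apply_moves", "arguments": {
  "moves": [
    {"dx":1,"dy":0,"dz":0,"yaw":0,"hand":6},
    {"dx":2,"dy":0,"dz":0,"yaw":0,"hand":6},
    {"dx":3,"dy":0,"dz":0,"yaw":0,"hand":6}
  ]
}}

```text
time: 10.18
eef_pos: [0.5125, 0.0369, 0.1341]
ee_rot: [0.707, -0.029, 0.706, 0.029]
ft_force: [0.9, -0.1, 0.9]
gripper_width: 0.0114
```

{"name": "apply_moves", "arguments": {
  "moves": [
    {"dx":1,"dy":0,"dz":0,"yaw":0,"hand":6},
    {"dx":2,"dy":0,"dz":0,"yaw":0,"hand":6}
  ]
}}

```text
time: 10.35
eef_pos: [0.5125, 0.0369, 0.1324]
ee_rot: [0.707, -0.029, 0.706, 0.029]
ft_force: [-1.1, 0.1, 4.7]
gripper_width: 0.0117
```

{"name": "apply_moves", "arguments": {
  "moves": [
    {"dx":1,"dy":0,"dz":0,"yaw":0,"hand":6},
    {"dx":2,"dy":0,"dz":0,"yaw":0,"hand":6},
    {"dx":3,"dy":0,"dz":0,"yaw":0,"hand":6}
  ]
}}

```text
time: 10.6
eef_pos: [0.5127, 0.0369, 0.1298]
ee_rot: [0.707, -0.029, 0.706, 0.029]
ft_force: [-0.7, -0.5, 8.9]
gripper_width: 0.012
```

{"name": "apply_moves", "arguments": {
  "moves": [
    {"dx":1,"dy":0,"dz":0,"yaw":0,"hand":6},
    {"dx":2,"dy":0,"dz":0,"yaw":0,"hand":6}
  ]
}}

```text
time: 10.77
eef_pos: [0.5128, 0.0369, 0.128]
ee_rot: [0.707, -0.029, 0.706, 0.029]
ft_force: [-2.4, 0.6, 11.4]
gripper_width: 0.0118
```

{"name": "apply_moves", "arguments": {
  "moves": [
    {"dx":1,"dy":0,"dz":0,"yaw":0,"hand":6},
    {"dx":2,"dy":0,"dz":0,"yaw":0,"hand":6}
  ]
}}

```text
time: 10.93
eef_pos: [0.5128, 0.0369, 0.1262]
ee_rot: [0.707, -0.029, 0.706, 0.029]
ft_force: [-2.4, 0.4, 14.0]
gripper_width: 0.0117
```

{"name": "apply_moves", "arguments": {
  "moves": [
    {"dx":0.8,"dy":0,"dz":-0.3,"yaw":0,"hand":6},
    {"dx":1.5,"dy":0,"dz":-0.3,"yaw":0,"hand":6}
  ]
}}

```text
time: 11.1
eef_pos: [0.5127, 0.0369, 0.1248]
ee_rot: [0.707, -0.029, 0.706, 0.029]
ft_force: [-3.3, -0.2, 12.3]
gripper_width: 0.0118
```

{"name": "apply_moves", "arguments": {
  "moves": [
    {"dx":0.7,"dy":0,"dz":0,"yaw":0,"hand":6},
    {"dx":1.5,"dy":0,"dz":0,"yaw":0,"hand":6}
  ]
}}

```text
time: 11.27
eef_pos: [0.5127, 0.0369, 0.1233]
ee_rot: [0.707, -0.029, 0.706, 0.029]
ft_force: [-1.7, -1.0, 12.3]
gripper_width: 0.0112
```

{"name": "apply_moves", "arguments": {
  "moves": [
    {"dx":0.7,"dy":0,"dz":0,"yaw":0,"hand":6},
    {"dx":1.5,"dy":0,"dz":0,"yaw":0,"hand":6}
  ]
}}

```text
time: 11.43
eef_pos: [0.5124, 0.0369, 0.1212]
ee_rot: [0.707, -0.029, 0.706, 0.029]
ft_force: [-0.1, -0.3, 1.3]
gripper_width: 0.0118
```

{"name": "apply_moves", "arguments": {
  "moves": [
    {"dx":0.7,"dy":0,"dz":0,"yaw":0,"hand":6},
    {"dx":1.5,"dy":0,"dz":0,"yaw":0,"hand":6}
  ]
}}

```text
time: 11.6
eef_pos: [0.5123, 0.0369, 0.119]
ee_rot: [0.707, -0.029, 0.706, 0.029]
ft_force: [0.7, 0.6, 2.6]
gripper_width: 0.0119
```

Snapped: the force dropped from 12 N to 1 N. Now I press on until it seats.

{"name": "apply_moves", "arguments": {
  "moves": [
    {"dx":0.7,"dy":0,"dz":0,"yaw":0,"hand":6},
    {"dx":1.5,"dy":0,"dz":0,"yaw":0,"hand":6}
  ]
}}

```text
time: 11.77
eef_pos: [0.5123, 0.0369, 0.1178]
ee_rot: [0.707, -0.029, 0.706, 0.029]
ft_force: [1.3, 0.7, 5.1]
gripper_width: 0.0118
```

{"name": "apply_moves", "arguments": {
  "moves": [
    {"dx":0.8,"dy":0,"dz":0,"yaw":0,"hand":6},
    {"dx":1.5,"dy":0,"dz":0,"yaw":0,"hand":6}
  ]
}}

```text
time: 11.93
eef_pos: [0.5123, 0.0369, 0.1166]
ee_rot: [0.707, -0.029, 0.706, 0.029]
ft_force: [-0.7, 0.5, 8.5]
gripper_width: 0.0115
```

{"name": "apply_moves", "arguments": {
  "moves": [
    {"dx":0.6,"dy":0,"dz":0,"yaw":0,"hand":6},
    {"dx":1.2,"dy":0,"dz":0,"yaw":0,"hand":6}
  ]
}}

```text
time: 12.1
eef_pos: [0.5123, 0.0369, 0.1156]
ee_rot: [0.707, -0.029, 0.706, 0.029]
ft_force: [-1.3, 0.5, 12.3]
gripper_width: 0.0115
```

{"name": "apply_moves", "arguments": {
  "moves": [
    {"dx":0.6,"dy":0,"dz":0,"yaw":0,"hand":6},
    {"dx":0.8,"dy":0,"dz":0,"yaw":0,"hand":6}
  ]
}}

```text
time: 12.27
eef_pos: [0.5123, 0.0369, 0.115]
ee_rot: [0.707, -0.029, 0.706, 0.029]
ft_force: [-3.0, -0.0, 13.0]
gripper_width: 0.0117
```

{"name": "apply_moves", "arguments": {
  "moves": [
    {"dx":-1.5,"dy":0,"dz":0,"yaw":0,"hand":6},
    {"dx":-3,"dy":0,"dz":0,"yaw":0,"hand":6},
    {"dx":-4,"dy":0,"dz":0,"yaw":0,"hand":6},
    {"dx":-4,"dy":0,"dz":0,"yaw":0,"hand":6}
  ]
}}

```text
time: 12.6
eef_pos: [0.5123, 0.0369, 0.1184]
ee_rot: [0.707, -0.029, 0.706, 0.029]
ft_force: [2.3, 0.9, 2.2]
gripper_width: 0.0117
```

```bash
python3 -c "
from h import *
go(st(0,.0543),.119,np.radians(4.6))
s=cam('side','sideA.png')
cv2.imwrite('pics/h1.png',cv2.resize(s['img'][160:280,250:370],None,fx=5,fy=5,interpolation=cv2.INTER_CUBIC))
"
```

```text
t 12.6 pos [0.5123 0.0369 0.1184] head 4.64 tilt [ 1.e-03  1.e-04 -1.e+00] f [2.25 0.93 2.21] w 0.0117
stand xy mm 0.14 54.34
dx,dy,dz [-0.6 -0.  -0.1] yaw 0.0007
```

View pics/h1.png

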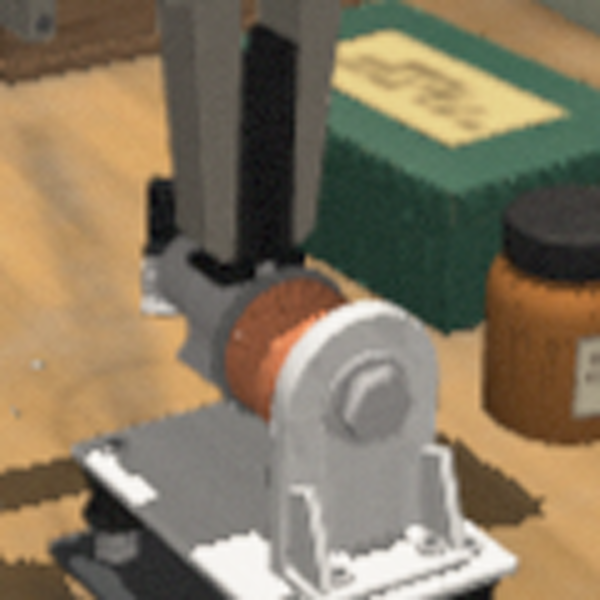

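The clip is down round the groove. I release and retract.

{"name": "apply_moves", "arguments": {
  "moves": [
    {"dx":-0.6,"dy":0,"dz":0,"yaw":0,"hand":14},
    {"dx":-0.6,"dy":0,"dz":0,"yaw":0,"hand":24},
    {"dx":-0.6,"dy":0,"dz":0,"yaw":0,"hand":34},
    {"dx":-0.6,"dy":0,"dz":0,"yaw":0,"hand":34},
    {"dx":-10,"dy":0,"dz":0,"yaw":0,"hand":34},
    {"dx":-35,"dy":0,"dz":0,"yaw":0,"hand":34},
    {"dx":-70,"dy":0,"dz":0,"yaw":0,"hand":34},
    {"dx":-100,"dy":0,"dz":0,"yaw":0,"hand":34}
  ]
}}

```text
time: 13.32
eef_pos: [0.5114, 0.0368, 0.2199]
ee_rot: [0.706, -0.029, 0.707, 0.029]
ft_force: [0.9, -0.7, 0.7]
gripper_width: 0.034
```

{"name": "apply_moves", "arguments": {
  "moves": [
    {"dx":-10,"dy":35,"dz":0,"yaw":0,"hand":34},
    {"dx":-10,"dy":70,"dz":0,"yaw":0,"hand":34},
    {"dx":-10,"dy":105,"dz":0,"yaw":0,"hand":34},
    {"dx":-10,"dy":140,"dz":0,"yaw":0,"hand":34},
    {"dx":-10,"dy":170,"dz":0,"yaw":0,"hand":34},
    {"dx":-10,"dy":200,"dz":0,"yaw":0,"hand":34},
    {"dx":-10,"dy":200,"dz":0,"yaw":0,"hand":34}
  ]
}}

```text
time: 13.9
eef_pos: [0.4952, 0.2405, 0.2288]
ee_rot: [0.707, -0.029, 0.706, 0.03]
ft_force: [0.0, -0.0, -0.3]
gripper_width: 0.0339
```

```bash
python3 -c "
from h import *
go(st(0,.0543),.119,np.radians(4.6))
s=cam('side','sideB.png');t=cam('top','topB.png')
cv2.imwrite('pics/i1.png',cv2.resize(s['img'][160:280,250:370],None,fx=5,fy=5,interpolation=cv2.INTER_CUBIC))
cv2.imwrite('pics/i2.png',cv2.resize(t['img'][190:270,300:390],None,fx=6,fy=6,interpolation=cv2.INTER_CUBIC))
for n,D in(('side',pts(s)),('top',pts(t))):
  q=D[...,:2]-O; y=q@EY;x=q@EX;z=D[...,2]
  m=(abs(x)<.02)&(z>.125)&(z<.17)&(y>.02)&(y<.1)
  k=m&(z>.136);print(n,'tab n',k.sum(),'y',np.percentile(y[k]*1000,[2,50,98]).round(1),'x',np.percentile(x[k]*1000,[2,50,98]).round(1),'ztop',np.percentile(z[k],[95,99]).round(4))
  g=(abs(x)<.006)&(y>.07)&(y<.085)&(z>.09);print('spindle top',np.median(z[g]).round(4))
"
```

```text
t 13.9 pos [0.4952 0.2405 0.2288] head 4.79 tilt [ 5.0e-04  1.9e-03 -1.0e+00] f [ 0.   -0.02 -0.26] w 0.0339
stand xy mm -0.52 258.65
dx,dy,dz [ 1.094e+02 -2.046e+02 -2.000e-01] yaw 0.0034
side tab n 143 y [41.5 47.7 60.9] x [-7.2 -3.8  4.5] ztop [0.1491 0.1495]
spindle top 0.1109
top tab n 69 y [46.7 56.1 65.5] x [-7.2 -1.3  5.5] ztop [0.149  0.1497]
spindle top 0.1082
```

View pics/i1.png

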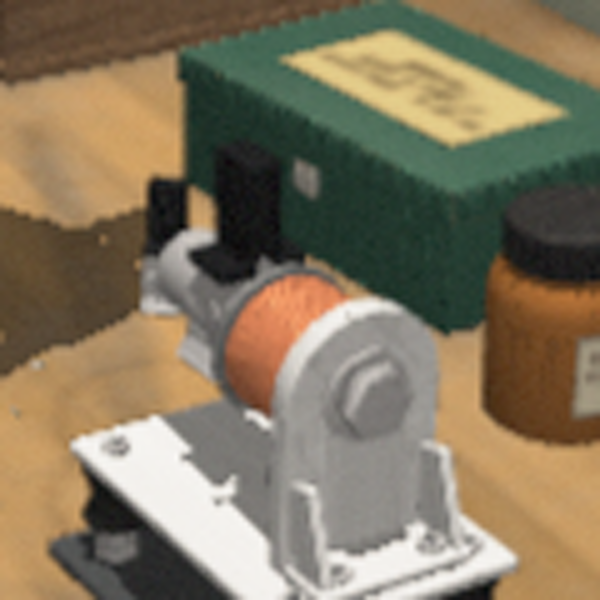

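View pics/i2.png

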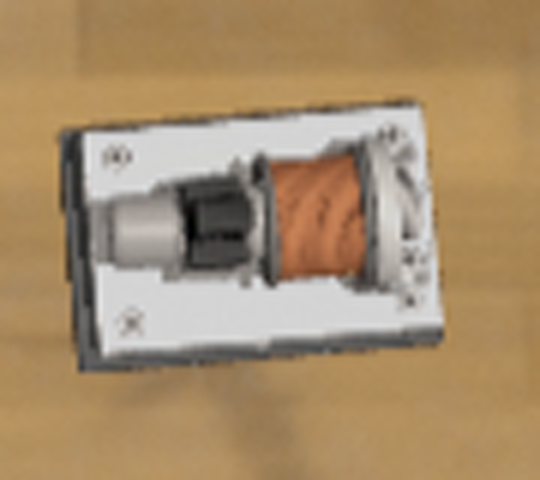

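View pics/topB.png

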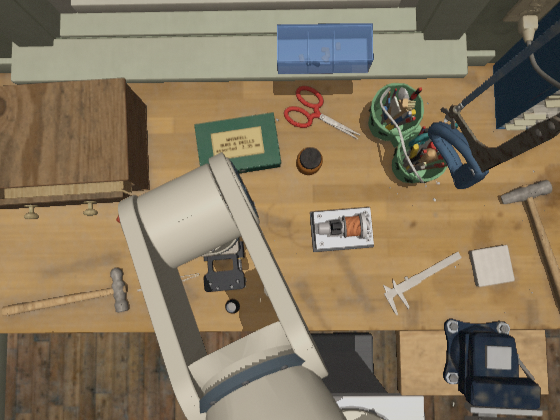

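The clip stands seated in the groove at i1.png (247,210), the spool is against the plate, and the jar and loupe are where they were. I hand it in.

```bash
python3 -c "
from h import *
for n in ('side0.png','sideB.png'):
    D=pts(load(n)); m=(abs(D[...,0]-.384)<.025)&(abs(D[...,1]-.17)<.03)&(D[...,2]>.018)&(D[...,2]<.03); print('brass',np.median(D[m],0).round(4))
    q=D[...,:2]-O; y=q@EY;x=q@EX;z=D[...,2]
    m=(abs(x)<.02)&(z>.115)&(z<.1215)&(y>.004)&(y<.07);print('flange y',np.percentile(y[m]*1000,[5,95]).round(1))
print(ticket.job_done())"
```

```text
brass [0.3836 0.1614 0.0258]
flange y [24.2 59. ]
brass [0.3833 0.162  0.026 ]
flange y [11.7 58.2]
the job is handed in; nothing more can be done
None
```

The copper-wire spool is home against the upright plate, and the medium keeper clip is snapped and seated in the groove and released. I handed the job in at about 14 s.

- **Spool:** I pushed it along the spindle with the open fingers until it met a hard stop at about 8 N. The side picture then showed it against the plate with the groove clear.
- **Choosing the clip:** The three clips stand about 84, 68 and 51 mm tall. I took the 68 mm one, which matches the 67.5 mm implied by the sizes given.
- **Finding the groove:** I centred the fingers across the spindle by closing them on it, and set the position along the spindle by touching the clip to the home spool. I then moved out 8 mm, which put the clip's centre at 54 mm.
- **Snap and seat:** The lips touched, and the highest force I read was 14 N. The force dropped to 1 N at the snap, then rose to 13 N on seating at about the buffers' stiffness. That is well under the 23 N limit.

**Last checks:**
- **Side camera:** the tab's top is about 51 mm above the spindle's axis, which is fully seated.
- **Top camera:** it reads 1–2 mm more than the side camera, within its calibration error.
- **Bystanders:** the jar and loupe look unmoved in the top pictures, and the brass spool measures the same to within 1 mm.
- **Not conclusive:** a late depth check of the spool's gap was confused by the clip, so "spool home" rests on the felt stop and the pictures. I did not do a pull test on the clip.

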